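# Present the fresh spray-out plate to the label reader

### The arm

A 6-joint arm with a two-finger parallel gripper is mounted at the origin on the work surface. World frame = base frame: x ahead of the robot, y to its left, z up, the work surface at z = 0. Lengths are in m, angles in rad, forces in N, time in s.
With the tool pointing down it reaches from about 0.425 to 0.95 m from the base axis. Payload 3.5 kg.
Tool frame: the origin (TCP) lies midway between the tips of the shut fingers; the grasp point (between the pads) lies 19 mm behind it; z points along the fingers, y is the line along which they close (so a half turn about z gives the same grasp; the last joint's range is limited). The gripper opens to 85 mm and grips with 20 to 120 N. Pads are 22 mm wide; open, the fingers measure 114 mm over their backs; the gripper's body (76 mm by 85 mm) begins 54 mm behind the grasp point. The pads swing forward as they close: fully open they stand 13 mm farther back than shut.
Start: joints at [-1.365, 0.286, 1.577, -0, 1.279, -0.15], TCP at [0.235, -0.633, 0.231] pointing down, gripper open.
Joint ranges: [-2.77, 2.77], [-0.9, 2.22], [0.21, 2.48], [-1.53, 4.67], [0.24, 2.81], [-2.84, 2.84]. Speed limits (rad/s): [2.79, 2.79, 3.14, 3.14, 3.14, 3.14].

### API

Orientations are given as a unit quaternion [x, y, z, w].
In Python, from plant import * gives the robot as it stands.
- The arm moves only by the tool move_arm, never from a script. Its argument "moves" is a list of rows, each a list of 3 entries, a list of its own where there are three numbers: the opening, from 0 (shut) to 1 (fully open), then the shift along the tool's x, y, z in m, then the turn, a rotation vector about the tool's x, y, z in rad. A call has exactly 10 rows; each row shifts and turns the commanded pose from where the row before left it, along the tool's axes as they then stand; what a row does not reach is not made up. A row lasts 1/12 s, in which the tool goes at most 41.7 mm and 7.16 degrees, less where a joint would pass 70% of its speed; a pose out of reach is approached as far as the arm can. A call is refused whole if a number of a shift passes 0.0417 or a number of a turn 0.125, either way. A call with a gripper value outside its range is refused whole. The fingers move at their own pace and stop on an object; "grip_force" is the grip in N (left out, the last holds). Time passes only in rows, so rows that do not move let the fingers close, or fill a call up. It gives the time, the measured TCP pose, the force, the opening and the grip force at its end, in the units of the state.
- get_state(): the state, without advancing time (a new reading comes with each control period).
- read_camera(name): name is "scene" or "top"; returns the picture (400x640x3 uint8, red, green, blue); there is no depth.
- camera_params(name): a dict with "fx", "fy", "cx", "cy" (pixels), "k1" (the pictures are not rectified: a ray, as slopes to the right and down, at radius r is drawn at 1 + k1 r^2 times it, then the intrinsics apply), "rvec" (rotation vector, rad) and "tvec" (3), from world to camera coordinates, as OpenCV has them. Camera axes: x right, y down, z forward; pixel columns grow to the right and rows downward; lengths in m; the calibration is good to about 2 mm. A picture is of the moment at which its call begins. camera_params takes no time and is no camera call.
- sign_off(): hands the job in; it is judged then, once.
The state is a dict: "time": time; "qpos": joint angles; "dq": joint speeds; "joint_efforts": joint torques, N m; "eef_pos": TCP position; "tcp_rot": TCP orientation; "contact_force": force on the tool from outside, world axes, zero at the start; "wrist_torque": the same for the moment, N m; "opening": opening from 0.0 (shut) to 1.0 (fully open); "finger_force": force on a finger pad.
Only numpy, scipy, OpenCV 4.12 (cv2) and the standard library are available. Lean on these libraries where they do the work, as an engineer would, in place of code of your own. Each camera call takes 0.05 s, during which the arm holds its last target. There are 200 camera calls.

### The job

Two small glass test plates stand on edge in slotted holders: take the one whose holder has the paint jar (not the tape roll) standing in front of it on the robot's side. Hold it level with its paper label up, about 10 cm above the middle of the label reader's pad, with its frosted end (the end with the notched corner) pointing at the reader head, and finish while still holding it there motionless, touching nothing else with it. Leave the other plate and everything else where they stand.

Things in the scene. Friction and masses are not known exactly. Their poses are not given: they have to be found in the camera images.
- plate_a: clear glass test plate 68 x 52 x 6 mm, about 50 g, on its long edge in stand_a's slot. Origin: its centre (58 mm above the table at the start). x axis: out of the face with the paper label (to the robot's left at the start). y axis: along the length to the frosted end. z axis: across the 52 mm to the long edge with the notch (up at the start). The two plates are alike
- plate_b: clear glass test plate 68 x 52 x 6 mm, about 50 g, on its long edge in stand_b's slot. Origin: its centre (58 mm above the table at the start). x axis: out of the face with the paper label (to the robot's right at the start). y axis: along the length to the frosted end. z axis: across the 52 mm to the long edge with the notch (up at the start). The two plates are alike
- plate_a_frosted_end (a point): middle of the frosted end face of plate_a, 34 mm from its origin along +y. The last 22 mm there are frosted white; the corner at +y,+z is cut by a 10 mm square notch, the other corners are whole; a 16 x 34 mm paper label is on the frosted part, +x face only. Facing the label with the notched edge up, notch and frosted end are on your right
- plate_b_frosted_end (a point): middle of the frosted end face of plate_b, 34 mm from its origin along +y. The last 22 mm there are frosted white; the corner at +y,+z is cut by a 10 mm square notch, the other corners are whole; a 16 x 34 mm paper label is on the frosted part, +x face only. Facing the label with the notched edge up, notch and frosted end are on your right
- stand_a: fixed aluminium holder of plate_a: block 44 (x) x 80 (y) x 32 mm high; two cheeks rise to 46 mm and form a slot along x, 8 mm wide, 14 mm deep. The plate overhangs it by 12 mm at each end and stands 38 mm above the cheeks. Origin: centre of its underside. x points away from the robot, y to its left, within 0.25 rad. Jar or tape stands 120-135 mm off on its -x side
- stand_b: fixed aluminium holder of plate_b: block 44 (x) x 80 (y) x 32 mm high; two cheeks rise to 46 mm and form a slot along x, 8 mm wide, 14 mm deep. The plate overhangs it by 12 mm at each end and stands 38 mm above the cheeks. Origin: centre of its underside. x points away from the robot, y to its left, within 0.25 rad. Jar or tape stands 120-135 mm off on its -x side
- jar: small paint jar with a screw cap, 44 mm across, 55 mm high, standing loose on the table in front of (on the robot's side of) one of the two holders. Origin at the centre of its underside
- tape: roll of masking tape lying flat, 60 mm across, 38 mm hole, 24 mm high, loose in front of the other holder. Origin at the centre of its underside
- reader: fixed grey label reader on the left: a black rubber pad 110 x 110 x 8 mm, and the head, a box 110 x 110 x 90 mm high with a dark window in its face, 150 mm from the pad's centre on the +x side. Origin: under the pad's centre at table height; +x points from pad to head, away from the robot within 0.3 rad
- bottle_tall: a tall clear bottle 62 mm across, 190 mm high, near right; bystander, loose, origin at its underside
- bottle_short: a white bottle 56 mm across, 140 mm high, right; bystander, loose, origin at its underside
- mug: a white mug 80 mm across, 90 mm high, on the right; bystander, loose, origin at its underside
- brush: a paint brush 180 mm long lying beyond the holders; bystander, loose, origin at its underside
- spatula: a spatula 200 mm long lying far right; bystander, loose, origin at its underside
- sandblock: a cork sanding block 70 x 45 x 30 mm, far middle; bystander, loose, origin at its underside
- can: a low steel can 66 mm across, 70 mm high, far middle; bystander, loose, origin at its underside
Not all that is in view belongs to the job. Leave any purple or red look-alike of the stand_b alone.

How it is judged:
At the end, for the whole second after the job is handed in: The jar's plate is held still by the fingers, centre 60-180 mm up and within 30 mm of the pad's centre, label up within 0.4 rad of level, length within 0.35 rad of the pad-to-head line, frosted end towards the head, not touching the reader; other plate moved under 15 mm (((y of jar in the frame of stand_a between -0.05 and 0.05 m and angle between plate_a's own x axis and vertical below 0.4 rad and horizontal distance between plate_a and reader below 0.03 m and height (world z) of plate_a between 0.06 and 0.18 m and angle between the y axis of plate_a and the x axis of reader, either way round below 0.35 rad and x of plate_a_frosted_end in the frame of reader above 0 m and contact force between plate_a and the fingers above 0.5 N and contact force between plate_a and reader below 0.1 N and linear speed of plate_a below 0.03 m/s and angular speed of plate_a below 0.3 rad/s and distance of plate_b from where it was at the start of the episode below 0.015 m) or (y of jar in the frame of stand_b between -0.05 and 0.05 m and angle between plate_b's own x axis and vertical below 0.4 rad and horizontal distance between plate_b and reader below 0.03 m and height (world z) of plate_b between 0.06 and 0.18 m and angle between the y axis of plate_b and the x axis of reader, either way round below 0.35 rad and x of plate_b_frosted_end in the frame of reader above 0 m and contact force between plate_b and the fingers above 0.5 N and contact force between plate_b and reader below 0.1 N and linear speed of plate_b below 0.03 m/s and angular speed of plate_b below 0.3 rad/s and distance of plate_a from where it was at the start of the episode below 0.015 m))); the arm keeps its last pose, push and grip.
It fails at once if the jar, the tape or another bystander was moved more than 25 mm (distance of any of jar, tape, bottle_tall, bottle_short, mug, brush, spatula, sandblock, can from where it was at the start of the episode above 0.025 m).
It also fails if it takes over 40 s, if anything falls off the work surface, if the arm or the gripper's body presses on something with over 40 N, if the wrist force passes 120 N, or if a joint passes its speed limit or range.

## Working session

There is one attempt and no reset: what is moved stays moved. The work goes in short steps, Python scripts to look and compute and a tool call to move; the robot and the scene stay as the last step left them, time stands still between calls to the robot, and variables do not carry over. Pictures are saved under pics/ and viewed, at most 10 in all, crops included, and the job is handed in when it is done.

Besides the shell and the picture viewer there is one more tool, called after ">>>" as name(argument=value, ...) on one line, values as JSON. move_arm: Moves the arm, as the interface text tells. Its arguments: {"type":"object","properties":{"moves":{"type":"array"},"grip_force":{"type":"number"}},"required":["moves"]}

```bash
mkdir -p pics; cat > h.py <<'E'
from plant import *
import numpy as np, cv2
from scipy.spatial.transform import Rotation as R
def ray(name,u,v):
    p=camera_params(name); K=np.array([[p['fx'],0,p['cx']],[0,p['fy'],p['cy']],[0,0,1]])
    d=np.array([(u-p['cx'])/p['fx'],(v-p['cy'])/p['fy']]); s=d.copy()
    for _ in range(20): s=d/(1+p['k1']*(s@s))
    M=R.from_rotvec(np.ravel(p['rvec'])).as_matrix(); t=np.ravel(p['tvec'])
    return -M.T@t, M.T@np.array([s[0],s[1],1])
def onz(name,u,v,z):
    o,d=ray(name,u,v); return o+d*(z-o[2])/d[2]
def proj(name,P):
    p=camera_params(name); c=R.from_rotvec(np.ravel(p['rvec'])).apply(P)+np.ravel(p['tvec'])
    s=c[:2]/c[2]; s=s*(1+p['k1']*(s@s)); return np.array([s[0]*p['fx']+p['cx'],s[1]*p['fy']+p['cy']])
def save(name,fn,box=None,k=1):
    im=read_camera(name)[:,:,::-1]; cv2.imwrite('pics/raw_'+fn,im)
    if box: x0,y0,x1,y1=box; im=im[y0:y1,x0:x1]
    cv2.imwrite('pics/'+fn,cv2.resize(im,None,fx=k,fy=k,interpolation=cv2.INTER_CUBIC)); return im
E
python3 - <<'E'
from h import *
save('scene','s1.png');save('top','t1.png')
for n in('scene','top'):
    p=camera_params(n);print(p, ray(n,320,200))
E
```

```text
{'fx': 497.40672803427117, 'fy': 497.40672803427117, 'cx': 320.44113685013065, 'cy': 192.17558300590971, 'k1': 0.0007794946623149681, 'rvec': array([ 1.01503193,  2.59166454, -0.87079271]), 'tvec': array([ 0.46208827, -0.22461671,  1.70967513])} (array([1.15223099, 0.58125697, 1.23347938]), array([-0.39445324, -0.43766219, -0.80815016]))
{'fx': 416.11744109450615, 'fy': 416.11744109450615, 'cx': 317.10621981012594, 'cy': 207.0071513217208, 'k1': -0.08425928311544882, 'rvec': array([ 2.14182629, -2.1928436 ,  0.12121768]), 'tvec': array([-0.0392687 ,  0.58062903,  1.29516675])} (array([ 0.43641677, -0.04647855,  1.35037372]), array([ 0.12445844, -0.01220242, -0.99231706]))
```

View pics/s1.png

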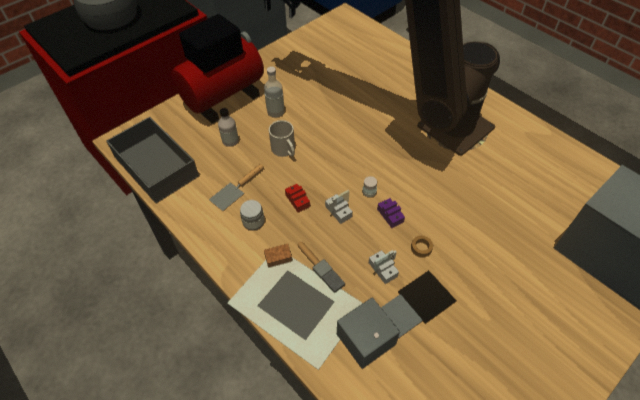

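View pics/t1.png

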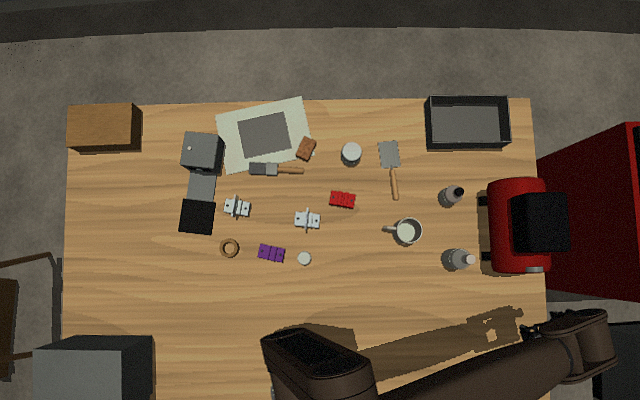

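The scene view shows stands at (340,207), with the jar at (370,186), and at (384,264), with the tape at (422,246). In the top view they are at (307,219), with the jar at (304,258), and at (237,207), with the tape at (229,248). The purple (271,253) and red (342,200) blocks are look-alikes. The jar's stand is the target, and I'll confirm it in an enlarged crop.

```bash
python3 - <<'E'
from h import *
a=cv2.imread('pics/raw_s1.png');b=cv2.imread('pics/raw_t1.png')
A=cv2.resize(a[175:235,315:385],(560,480),interpolation=cv2.INTER_CUBIC)[:, :]
B=cv2.resize(b[195:270,280:335],(int(55*5.0),375),interpolation=cv2.INTER_CUBIC)
B=cv2.resize(b[200:270,285:330],(240,373),interpolation=cv2.INTER_CUBIC)
C=np.zeros((480,800,3),np.uint8);C[:,:560]=A;C[:373,560:]=B
cv2.imwrite('pics/c1.png',C)
# measurements
hsv=cv2.cvtColor(b,cv2.COLOR_BGR2HSV)
g=b.max(2)
m=((g<45)).astype(np.uint8);n,l,s,c=cv2.connectedComponentsWithStats(m)
for i in range(1,n):
    if 170<c[i][0]<225 and 190<c[i][1]<245 and s[i][4]>200:
        r=cv2.minAreaRect(np.argwhere(l==i)[:,::-1].astype(np.float32));print('pad',s[i],r)
        print([onz('top',*p,0.008).round(4).tolist() for p in cv2.boxPoints(r)],onz('top',*r[0],0.008))
m=((hsv[...,1]<60)&(hsv[...,2]>110)).astype(np.uint8)
n,l,s,c=cv2.connectedComponentsWithStats(m)
for i in range(1,n):
    if 220<c[i][0]<335 and 190<c[i][1]<270 and s[i][4]>15:
        r=cv2.minAreaRect(np.argwhere(l==i)[:,::-1].astype(np.float32));print(s[i],r,onz('top',*c[i],0.046))
E
```

```text
pad [ 178  199   38   36 1099] ((196.68862915039062, 216.61663818359375), (33.417999267578125, 33.372962951660156), 7.765166282653809)
[[0.5145, 0.4018, 0.008], [0.6227, 0.388, 0.008], [0.6052, 0.2781, 0.008], [0.4977, 0.2927, 0.008]] [0.55979331 0.3399247  0.008     ]
[223 194  13  23 147] ((228.9324493408203, 204.40541076660156), (9.86393928527832, 22.193862915039062), 9.462322235107422) [0.59012521 0.22479936 0.046     ]
[236 200   6  14  51] ((238.50001525878906, 206.49998474121094), (3.53009033203125, 13.728129386901855), 11.309932708740234) [0.58505513 0.19553801 0.046     ]
[241 201   9  15  96] ((244.8378143310547, 207.9729766845703), (6.904757499694824, 13.809514999389648), 9.462321281433105) [0.58019165 0.17544023 0.046     ]
[294 207  26  23 360] ((306.5, 218.0), (22.0, 25.0), 90.0) [ 0.54117112 -0.01866627  0.046     ]
[297 251  14  14 141] ((303.5000305175781, 257.5000305175781), (12.727922439575195, 12.727922439575195), 45.0) [ 0.42069968 -0.00739668  0.046     ]
```

View pics/c1.png

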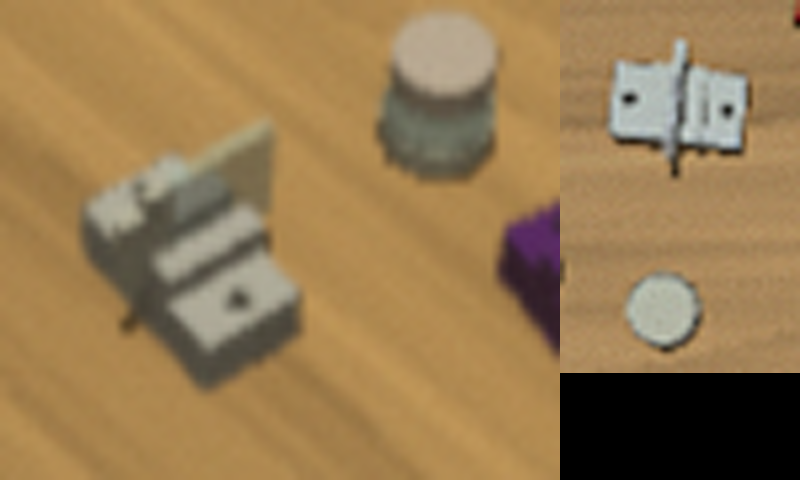

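The crop shows the jar at top (304,258), in line with the stand at (307,219), so that stand's plate is the target. Next I'll measure the stand pose from its screw holes and enlarge both plates to find the frosted and label side.

```bash
python3 - <<'E'
from h import *
a=cv2.imread('pics/raw_s1.png');b=cv2.imread('pics/raw_t1.png')
def hole(im,u,v,w=3):
    u0,v0=int(round(u)),int(round(v)); g=im[v0-w:v0+w+1,u0-w:u0+w+1].max(2).astype(float)
    wt=np.clip(np.percentile(g,60)-g-25,0,None); yy,xx=np.mgrid[-w:w+1,-w:w+1]
    return u0+(wt*xx).sum()/wt.sum(), v0+(wt*yy).sum()/wt.sum()
def tri(p,q):
    o1,d1=ray('top',*p);o2,d2=ray('scene',*q)
    s=np.linalg.lstsq(np.c_[d1,-d2],o2-o1,rcond=None)[0]
    return (o1+d1*s[0]+o2+d2*s[1])/2, np.linalg.norm(o1+d1*s[0]-o2-d2*s[1])
L=hole(b,297.9,218.5,2);Rr=hole(b,316.5,220.6,2);ls=hole(a,332.5,198.8,1);rs=hole(a,344.7,212.5,2)
print(L,Rr,ls,rs);print(tri(L,ls),tri(Rr,rs))
for z in(.032,):
    P=[onz('top',*L,z),onz('top',*Rr,z)];Q=[onz('scene',*ls,z),onz('scene',*rs,z)]
    print(P,Q)
P=[onz('top',*L,.032),onz('top',*Rr,.032)]
c=(P[0]+P[1])/2; d=P[0]-P[1]; yaw=np.arctan2(-d[0],d[1]);print('centre',c,'yaw',yaw)
x=np.array([np.cos(yaw),np.sin(yaw),0]);c[2]=0
cv_=[]
for n,im,(x0,y0,w) in(('scene',a,(325,180,32)),('top',b,(291,203,32))):
    Z=cv2.resize(im[y0:y0+w+8,x0:x0+w],None,fx=12,fy=12,interpolation=cv2.INTER_CUBIC)
    for s in(-.034,-.012,.012,.034):
        for zz in(.084,.074,.032):
            p=proj(n,c+x*s+[0,0,zz]); p=((p-[x0,y0]+.5)*12).astype(int); cv2.circle(Z,tuple(map(int,p)),2,(0,0,255) if s<0 else (0,255,0),-1)
    cv_.append(Z)
o=cv2.resize(a[240:290,365:405],(384,480),interpolation=cv2.INTER_CUBIC)
cv2.imwrite('pics/c2.png',np.hstack(cv_)); cv2.imwrite('pics/c3.png',o)
j=onz('top',303.5,257.5,.055);print('jar',j)
m=np.ravel
for q in [(182,201)]:pass
E
```

```text
(np.float64(297.55654101995566), np.float64(218.0421286031042)) (np.float64(315.8986103962944), np.float64(220.32475553268142)) (np.float64(332.52941176470586), np.float64(199.48039215686273)) (np.float64(344.38028169014086), np.float64(212.05751173708921))
(array([ 0.55302586, -0.00465755,  0.08572578]), np.float64(0.034204991795807445)) (array([ 0.52782744, -0.03166891, -0.02333288]), np.float64(0.04247474722075098))
[array([0.54567476, 0.01002952, 0.032     ]), array([ 0.53704243, -0.04807973,  0.032     ])] [array([ 0.53705721, -0.04530993,  0.032     ]), array([0.54305078, 0.01153862, 0.032     ])]
centre [ 0.54135859 -0.01902511  0.032     ] yaw -0.14747500653571236
jar [ 0.4208563  -0.00699777  0.055     ]
```

View pics/c2.png

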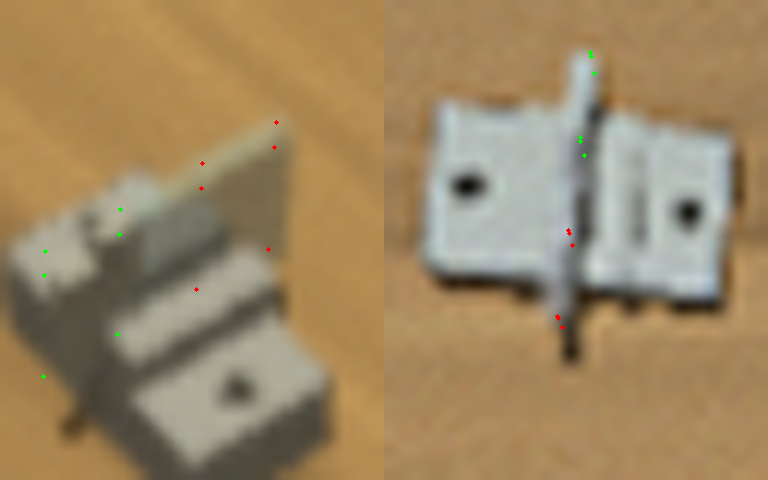

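View pics/c3.png

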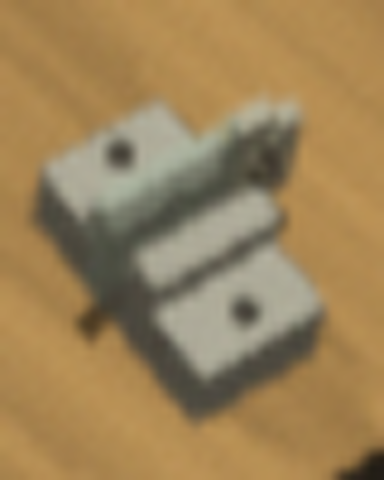

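Both plates are visible, at scene (340,205) and (384,262). On the jar's plate the near part is see-through, while the far part looks opaque and shaded. Because the frosted end decides the turn, I'll check it with a contrast-stretched montage of both plates.

```bash
python3 - <<'E'
from h import *
def avg(n,k=12): return np.mean([read_camera(n)[:,:,::-1].astype(float) for _ in range(k)],0)
a=avg('scene');b=avg('top');np.save('a.npy',a);np.save('b.npy',b)
def crop(im,u,v,w,h,k):
    z=cv2.resize(im[v-h:v+h,u-w:u+w],None,fx=k,fy=k,interpolation=cv2.INTER_LANCZOS4)
    lo,hi=30,225; return np.clip((z-lo)/(hi-lo)*255,0,255).astype(np.uint8)
top=np.hstack([crop(a,338,203,14,14,14),crop(a,384,261,14,14,14)])
bot=np.hstack([crop(b,307,219,14,14,14)[60:-130],crop(b,237,207,14,14,14)[60:-130]])
cv2.imwrite('pics/c4.png',np.vstack([top,bot])[:600])
E
```

```text
(no output)
```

View pics/c4.png

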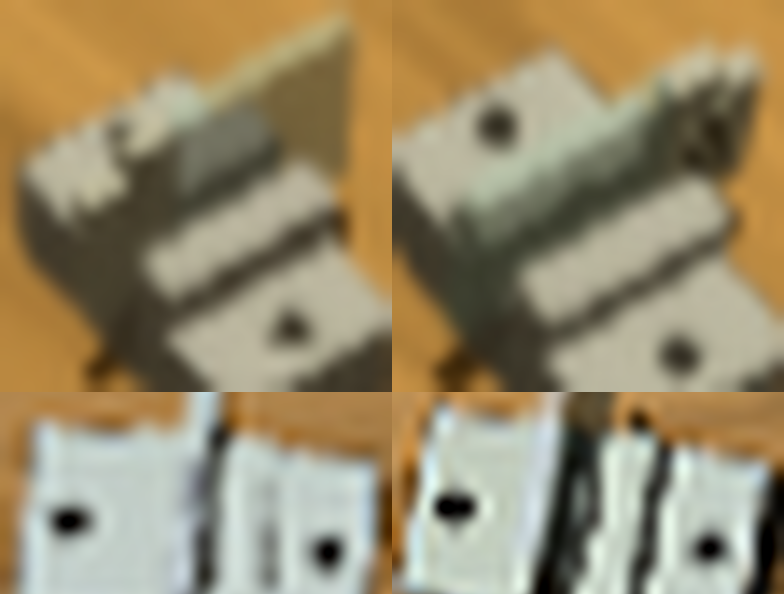

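The montage settles it. On the jar's plate (scene 338,203) the far part is opaque with a stepped top at its far end, and the near part is clear. The other plate has the notch and the label print at its near end. So the jar's plate is plate_b: frosted end away from the robot, label facing right. It has to roll −90° about the slot axis, so the fingers end up pointing to the robot's right.

```bash
python3 - <<'E'
import plant;print([n for n in dir(plant) if n[0]!='_'])
from h import *
s=get_state();print(s['time'],s['eef_pos'],R.from_quat(s['tcp_rot']).as_matrix().round(3),s['qpos'],s['opening'])
E
```

```text
['Unreachable', 'camera_params', 'get_state', 'read_camera', 'sign_off']
1.3 [ 0.23517147 -0.63267991  0.23130989] [[ 0.937  0.348  0.   ]
 [ 0.348 -0.937  0.   ]
 [ 0.    -0.    -1.   ]] [-1.36496878e+00  2.86300371e-01  1.57672716e+00  8.78721641e-06
  1.27860395e+00 -1.50008077e-01] 0.9950286606143475
```

Jar candidates: the only white capped jar is at top (304,258), directly in front of the stand at (307,219), so that choice is confirmed. I'll travel above the stand with the tool down and log joint states to learn the kinematics.

```bash
cat >> h.py <<'E'
import json,os
def log():
    s=get_state()
    with open('log.jsonl','a') as f: f.write(json.dumps([np.ravel(s['qpos']).tolist(),np.ravel(s['eef_pos']).tolist(),np.ravel(s['tcp_rot']).tolist()])+'\n')
    return s
def plan(p1,R1,n,p0=None,R0=None):
    if p0 is None: s=get_state();p0=np.array(s['eef_pos']);R0=R.from_quat(s['tcp_rot'])
    dr=(R0.inv()*R1).as_rotvec()/n; dp=(np.array(p1)-p0)/n; Rc=R0
    for i in range(n):
        print([np.round(Rc.inv().apply(dp),4).tolist(),np.round(dr,4).tolist()]); Rc=Rc*R.from_rotvec(dr)
def frame(yaw,al,roll=0):  # roll about slot axis
    x=np.array([np.cos(yaw),np.sin(yaw),0]);z=np.array([0,0,1.]);y=np.cross(z,x)
    M=np.c_[np.cos(al)*x+np.sin(al)*z,-y,np.sin(al)*x-np.cos(al)*z]
    return R.from_rotvec(x*roll)*R.from_matrix(M)
E
python3 - <<'E'
from h import *
log();plan([.53,-.02,.27],frame(-.138,0),20)
E
```

```text
[[0.0245, -0.0236, -0.0019], [-0.0, -0.0, 0.0247]]
[[0.0239, -0.0242, -0.0019], [-0.0, -0.0, 0.0247]]
[[0.0233, -0.0248, -0.0019], [-0.0, -0.0, 0.0247]]
[[0.0227, -0.0253, -0.0019], [-0.0, -0.0, 0.0247]]
[[0.022, -0.0259, -0.0019], [-0.0, -0.0, 0.0247]]
[[0.0214, -0.0264, -0.0019], [-0.0, -0.0, 0.0247]]
[[0.0207, -0.0269, -0.0019], [-0.0, -0.0, 0.0247]]
[[0.0201, -0.0274, -0.0019], [-0.0, -0.0, 0.0247]]
[[0.0194, -0.0279, -0.0019], [-0.0, -0.0, 0.0247]]
[[0.0187, -0.0284, -0.0019], [-0.0, -0.0, 0.0247]]
[[0.018, -0.0289, -0.0019], [-0.0, -0.0, 0.0247]]
[[0.0173, -0.0293, -0.0019], [-0.0, -0.0, 0.0247]]
[[0.0165, -0.0297, -0.0019], [-0.0, -0.0, 0.0247]]
[[0.0158, -0.0301, -0.0019], [-0.0, -0.0, 0.0247]]
[[0.0151, -0.0305, -0.0019], [-0.0, -0.0, 0.0247]]
[[0.0143, -0.0308, -0.0019], [-0.0, -0.0, 0.0247]]
[[0.0135, -0.0312, -0.0019], [-0.0, -0.0, 0.0247]]
[[0.0128, -0.0315, -0.0019], [-0.0, -0.0, 0.0247]]
[[0.012, -0.0318, -0.0019], [-0.0, -0.0, 0.0247]]
[[0.0112, -0.0321, -0.0019], [-0.0, -0.0, 0.0247]]
```

>>> move_arm(moves=[[1, [0.024, -0.024, -0.004], [0, 0, 0.025]], [1, [0.024, -0.024, -0.004], [0, 0, 0.025]], [1, [0.023, -0.025, -0.004], [0, 0, 0.025]], [1, [0.023, -0.025, -0.004], [0, 0, 0.025]], [1, [0.022, -0.026, -0.004], [0, 0, 0.025]], [1, [0.021, -0.026, -0.004], [0, 0, 0.025]], [1, [0.021, -0.027, -0.004], [0, 0, 0.025]], [1, [0.02, -0.027, -0.004], [0, 0, 0.025]], [1, [0.019, -0.028, -0.004], [0, 0, 0.025]], [1, [0.019, -0.028, -0.004], [0, 0, 0.025]]], grip_force=50)

```text
time: 2.13
eef_pos: [0.3828, -0.3261, 0.2717]
tcp_rot: [0.999, 0.052, 0.0, 0.0]
contact_force: [0.7, -0.1, 0.4]
opening: 0.999
finger_force: 0.0
```

```bash
python3 -c "from h import *;log()"
```

>>> move_arm(moves=[[1, [0.018, -0.029, 0], [0, 0, 0.025]], [1, [0.017, -0.029, 0], [0, 0, 0.025]], [1, [0.017, -0.03, 0], [0, 0, 0.025]], [1, [0.016, -0.03, 0], [0, 0, 0.025]], [1, [0.015, -0.03, 0], [0, 0, 0.025]], [1, [0.014, -0.031, 0], [0, 0, 0.025]], [1, [0.013, -0.031, 0], [0, 0, 0.025]], [1, [0.013, -0.031, 0], [0, 0, 0.025]], [1, [0.012, -0.032, 0], [0, 0, 0.025]], [1, [0.011, -0.032, 0], [0, 0, 0.025]]])

```text
time: 2.97
eef_pos: [0.5313, -0.0211, 0.2717]
tcp_rot: [0.997, -0.073, 0.0, 0.0]
contact_force: [0.8, 0.3, -1.0]
opening: 0.999
finger_force: 0.0
```

```bash
python3 -c "from h import *;log()"
```

>>> move_arm(moves=[[1, [0, 0, 0], [0.06, 0.06, 0]], [1, [0, 0, 0], [0.06, 0.06, 0]], [1, [0, 0, 0], [0.06, 0.06, 0]], [1, [0, 0, 0], [0.06, 0.06, 0]], [1, [0, 0, 0], [0.06, 0.06, 0]], [1, [0, 0, 0], [0, 0, 0]], [1, [0, 0, 0], [0, 0, 0]], [1, [0, 0, 0], [0, 0, 0]], [1, [0, 0, 0], [0, 0, 0]], [1, [0, 0, 0], [0, 0, 0]]])

```text
time: 3.8
eef_pos: [0.5314, -0.0226, 0.2718]
tcp_rot: [0.975, -0.07, 0.159, -0.138]
contact_force: [0.3, -0.2, -0.0]
opening: 1.0
finger_force: 0.0
```

```bash
cat > fk.py <<'E'
from h import *
from scipy.optimize import least_squares
# p: a1,b,d1,a2,l2,a3,l3,L,fixed yaw
def fk(p,q,s4=1,s6=1):
    a1,b,d1,l2,a3,l3,L,f=p
    T=R.from_euler('z',q[0]); x=T.apply([a1,b,d1])
    T=T*R.from_euler('y',q[1]); x=x+T.apply([0,0,l2])
    T=T*R.from_euler('y',q[2]); x=x+T.apply([a3,0,l3])
    T=T*R.from_euler('z',s4*q[3])*R.from_euler('y',q[4])*R.from_euler('z',s6*q[5]+f); return x+T.apply([0,0,L]),T
def fit(D):
    best=None
    for s4 in(1,-1):
        for s6 in(1,-1):
            for f in(1.57,-1.57):
                def e(p):
                    r=[]
                    for q,x,o in D:
                        X,T=fk(p,q,s4,s6); r+=list(X-x)+list(.2*(T.inv()*R.from_quat(o)).as_rotvec())
                    return r
                s=least_squares(e,[0,.1,.3,.4,0,.4,.2,f])
                if best is None or s.cost<best[0]: best=(s.cost,s.x,s4,s6,np.reshape(s.fun,(-1,6)))
    return best
E
python3 - <<'E'
from fk import *
s=log();print(s['time'],s['eef_pos'],s['opening'])
D=[json.loads(l) for l in open('log.jsonl')]
b=fit(D);print(b[0],b[1].round(4),b[2:4]);print(b[4].round(4))
for d in D:print(np.round(d[0],3),np.round(d[1],4))
E
```

```text
3.8 [ 0.53136322 -0.02255718  0.27180264] 1.0003776684163015
6.264915131853271e-30 [-0.      0.1009  0.2403  0.443   0.0206  0.5725  0.2493  1.5708] (1, 1)
[[-0. -0. -0. -0.  0. -0.]
 [-0.  0.  0. -0.  0. -0.]
 [-0.  0.  0.  0. -0. -0.]
 [-0. -0. -0.  0.  0.  0.]]
[-1.365  0.286  1.577  0.     1.279 -0.15 ] [ 0.2352 -0.6327  0.2313]
[-0.908 -0.131  1.946  0.     1.326  0.559] [ 0.3828 -0.3261  0.2717]
[-0.231 -0.063  1.883 -0.     1.32   1.486] [ 0.5313 -0.0211  0.2717]
[-0.407 -0.229  2.07   0.408  1.114  1.159] [ 0.5314 -0.0226  0.2718]
```

The kinematic model fits the logged states exactly. Next I'll check which grasp tilt keeps the whole grasp-to-reader path within the joint ranges.

```bash
cat >> fk.py <<'E'
P=np.array(fit([json.loads(l) for l in open('log.jsonl')])[1])
lo=np.array([-2.77,-.9,.21,-1.53,.24,-2.84]);hi=np.array([2.77,2.22,2.48,4.67,2.81,2.84])
def ik(x,o,q0):
    def e(q):
        X,T=fk(P,q); return np.r_[X-x,.2*(T.inv()*o).as_rotvec()]
    s=least_squares(e,np.clip(q0,lo+1e-6,hi-1e-6),bounds=(lo,hi)); return s.x,np.linalg.norm(s.fun)
C=np.array([.541,-.0185,0]);YS=-.138;PAD=np.array([.560,.340,0]);YR=-.13
def grasp(al,flip=0,s=-.004,z=.074):
    o=frame(YS,al); x=C+s*np.array([np.cos(YS),np.sin(YS),0])+[0,0,z]; x=x+.019*o.as_matrix()[:,2]
    return x,o*R.from_euler('z',flip)
def final(al,flip=0,h=.13,s=-.004,z=.074):
    xg,og=grasp(al,0,s,z); off=xg-(C+[0,0,.058]); Rr=R.from_euler('z',YR)*R.from_euler('x',-np.pi/2)*R.from_euler('z',-YS)
    return PAD+[0,0,h]+Rr.apply(off),Rr*og*R.from_euler('z',flip)
E
python3 - <<'E'
from fk import *
rng=np.random.default_rng(0)
def sols(x,o,q0,n=12):
    out=[]
    for k in range(n):
        q,e=ik(x,o,q0 if k==0 else rng.uniform(lo,hi))
        if e<1e-4 and not any(np.abs(q-r).max()<.02 for r in out): out.append(q)
    return out
q0=[-.23,-.06,1.88,0,1.32,1.49]
for flip in(0,np.pi):
  for al in(-.3,0,.3,.6,.9):
    g=sols(*grasp(al,flip),q0);f=sols(*final(al,flip),q0)
    print(flip>0,al,'G',[r.round(2).tolist() for r in g],'F',[r.round(2).tolist() for r in f])
E
```

```text
False -0.3 G [[-0.21, 0.35, 1.87, -0.02, 1.22, 1.51]] F [[0.6, 1.06, 1.07, -0.84, 2.38, 2.46]]
False 0 G [[-0.22, 0.21, 2.03, -0.0, 0.91, 1.49]] F [[0.66, 0.99, 1.2, -1.04, 2.18, 2.37]]
False 0.3 G [[-0.23, 0.08, 2.19, 0.05, 0.57, 1.43]] F [[0.71, 0.91, 1.36, -1.2, 1.98, 2.35]]
False 0.6 G [] F [[0.75, 0.81, 1.54, -1.37, 1.77, 2.37]]
False 0.9 G [[-0.27, 0.02, 2.46, 2.74, 0.26, -1.26]] F []
True -0.3 G [[-0.21, 0.35, 1.87, -0.02, 1.22, -1.63]] F [[0.6, 1.06, 1.07, -0.84, 2.38, -0.68]]
True 0 G [[-0.22, 0.21, 2.03, -0.0, 0.91, -1.66]] F [[0.66, 0.99, 1.2, -1.04, 2.18, -0.77]]
True 0.3 G [[-0.23, 0.08, 2.19, 0.05, 0.57, -1.71]] F [[0.71, 0.91, 1.36, -1.2, 1.98, -0.8]]
True 0.6 G [] F [[0.75, 0.81, 1.54, -1.37, 1.77, -0.77]]
True 0.9 G [[-0.27, 0.02, 2.46, 2.74, 0.26, 1.88]] F []
```

```bash
python3 - <<'E'
from fk import *
for z in(0,.1,.2): print('box corner',z,onz('top',153,336,z).round(3),onz('top',35,346,z).round(3),onz('top',142,150,z).round(3))
x,o=final(0);q,e=ik(x,o,[.66,.99,1.2,-1.04,2.18,2.37]);print('final tcp',x.round(4),'wrist',(x-.249*o.as_matrix()[:,2]).round(3))
xg,og=grasp(0);print('grasp',xg.round(4))
# path: grasp -> up .26 -> rotate/translate n=24 -> down
up=xg.copy();up[2]=.25;hi_=x.copy();hi_[2]=.25
from scipy.spatial.transform import Slerp
S=Slerp([0,1],R.concatenate([og,o]));q=ik(up,og,[-.22,.21,2.03,0,.91,1.49])[0]
n=26
for i in range(1,n+1):
    qn,e=ik(up+(hi_-up)*i/n,S(i/n),q)
    if i%3==0 or e>1e-4: print(i,qn.round(2),round(e,5),'maxdq*12',np.abs(qn-q).max()*12)
    q=qn
print('to hover');plan(xg+[0,0,.05],og,10)
E
```

```text
box corner 0 [0.177 0.486 0.   ] [0.141 0.893 0.   ] [0.79  0.532 0.   ]
box corner 0.1 [0.196 0.446 0.1  ] [0.163 0.824 0.1  ] [0.764 0.489 0.1  ]
box corner 0.2 [0.216 0.407 0.2  ] [0.185 0.754 0.2  ] [0.738 0.446 0.2  ]
final tcp [0.5556 0.3375 0.13  ] wrist [0.588 0.584 0.13 ]
grasp [ 0.537  -0.0179  0.055 ]
3 [-0.06 -0.    1.87 -0.19  1.29  1.7 ] 0.0 maxdq*12 0.8455344575217767
6 [ 0.09  0.06  1.83 -0.36  1.35  1.9 ] 0.0 maxdq*12 0.740315430874328
9 [ 0.23  0.15  1.77 -0.51  1.45  2.06] 0.0 maxdq*12 0.5827225877032483
12 [ 0.34  0.26  1.69 -0.63  1.58  2.17] 0.0 maxdq*12 0.5277799868441759
15 [ 0.44  0.38  1.6  -0.73  1.72  2.25] 0.0 maxdq*12 0.5754007443815956
18 [ 0.52  0.51  1.5  -0.83  1.86  2.29] 0.0 maxdq*12 0.5948359588093046
21 [ 0.58  0.63  1.4  -0.92  2.01  2.3 ] 0.0 maxdq*12 0.5927916678422323
24 [ 0.63  0.75  1.3  -1.04  2.16  2.27] 0.0 maxdq*12 0.5701972441360201
to hover
[[-0.0044, 0.0044, 0.0155], [-0.0299, -0.0301, -0.0005]]
[[-0.0039, 0.0039, 0.0158], [-0.0299, -0.0301, -0.0005]]
[[-0.0035, 0.0034, 0.016], [-0.0299, -0.0301, -0.0005]]
[[-0.003, 0.0029, 0.0162], [-0.0299, -0.0301, -0.0005]]
[[-0.0025, 0.0024, 0.0163], [-0.0299, -0.0301, -0.0005]]
[[-0.002, 0.002, 0.0165], [-0.0299, -0.0301, -0.0005]]
[[-0.0015, 0.0015, 0.0166], [-0.0299, -0.0301, -0.0005]]
[[-0.001, 0.001, 0.0166], [-0.0299, -0.0301, -0.0005]]
[[-0.0005, 0.0005, 0.0167], [-0.0299, -0.0301, -0.0005]]
[[-0.0, -0.0, 0.0167], [-0.0299, -0.0301, -0.0005]]
```

>>> move_arm(moves=[[1, [-0.0045, 0.0045, 0.0155], [-0.03, -0.03, 0]], [1, [-0.004, 0.004, 0.016], [-0.03, -0.03, 0]], [1, [-0.0035, 0.0035, 0.016], [-0.03, -0.03, 0]], [1, [-0.003, 0.003, 0.016], [-0.03, -0.03, 0]], [1, [-0.0025, 0.0025, 0.016], [-0.03, -0.03, 0]], [1, [-0.002, 0.002, 0.0165], [-0.03, -0.03, 0]], [1, [-0.0015, 0.0015, 0.0165], [-0.03, -0.03, 0]], [1, [-0.001, 0.001, 0.0165], [-0.03, -0.03, 0]], [1, [-0.0005, 0.0005, 0.0165], [-0.03, -0.03, 0]], [1, [0, 0, 0.0165], [-0.03, -0.03, 0]]])

```text
time: 4.63
eef_pos: [0.5369, -0.0184, 0.1045]
tcp_rot: [0.997, -0.072, -0.001, 0.001]
contact_force: [-0.5, -0.5, 0.1]
opening: 0.998
finger_force: 0.0
```

```bash
python3 - <<'E'
from fk import *
x,o=grasp(0);plan(x,o,1);s=get_state();print(s['eef_pos'],s['contact_force'])
im=save('top','t2.png',(275,170,340,230),8)
E
```

```text
[[0.0001, -0.0006, 0.0495], [0.002, 0.0009, -0.0053]]
[ 0.5368698  -0.0184185   0.10453811] [-0.46272425 -0.53701087  0.08295014]
```

>>> move_arm(moves=[[1, [0, 0, 0.0075], [0, 0, -0.005]], [1, [0, 0, 0.007], [0, 0, 0]], [1, [0, 0, 0.007], [0, 0, 0]], [1, [0, 0, 0.007], [0, 0, 0]], [1, [0, 0, 0.007], [0, 0, 0]], [1, [0, 0, 0.007], [0, 0, 0]], [1, [0, 0, 0.007], [0, 0, 0]], [0.3, [0, 0, 0], [0, 0, 0]], [0.2, [0, 0, 0], [0, 0, 0]], [0.2, [0, 0, 0], [0, 0, 0]]], grip_force=20)

```text
time: 5.52
eef_pos: [0.5364, -0.0189, 0.0558]
tcp_rot: [0.998, -0.07, 0.0, 0.0]
contact_force: [-0.5, -0.3, 0.3]
opening: 0.603
finger_force: 0.0
```

>>> move_arm(moves=[[0.2, [0, 0, 0], [0, 0, 0]], [0.2, [0, 0, 0], [0, 0, 0]], [0.18, [0, 0, 0], [0, 0, 0]], [0.16, [0, 0, 0], [0, 0, 0]], [0.14, [0, 0, 0], [0, 0, 0]], [0.13, [0, 0, 0], [0, 0, 0]], [0.12, [0, 0, 0], [0, 0, 0]], [0.12, [0, 0, 0], [0, 0, 0]], [0.12, [0, 0, 0], [0, 0, 0]], [0.12, [0, 0, 0], [0, 0, 0]]])

```text
time: 6.35
eef_pos: [0.5362, -0.0188, 0.0556]
tcp_rot: [0.998, -0.07, -0.0, -0.0]
contact_force: [0.6, -0.2, 0.6]
opening: 0.122
finger_force: 0.0
```

>>> move_arm(moves=[[0.1, [0, 0, 0], [0, 0, 0]], [0.09, [0, 0, 0], [0, 0, 0]], [0.08, [0, 0, 0], [0, 0, 0]], [0.07, [0, 0, 0], [0, 0, 0]], [0.06, [0, 0, 0], [0, 0, 0]], [0.05, [0, 0, 0], [0, 0, 0]], [0.03, [0, 0, 0], [0, 0, 0]], [0, [0, 0, 0], [0, 0, 0]], [0, [0, 0, 0], [0, 0, 0]], [0, [0, 0, 0], [0, 0, 0]]])

```text
time: 7.18
eef_pos: [0.5362, -0.0183, 0.0555]
tcp_rot: [0.998, -0.07, 0.0, -0.0]
contact_force: [2.1, 6.7, -1.1]
opening: 0.063
finger_force: 19.6
```

Gripped: the opening is 0.063, about 5.4 mm, with 19.6 N on the pad. I'll ease off the side load, tighten and lift.

>>> move_arm(moves=[[0, [0, -0.0005, 0], [0, 0, 0]], [0, [0, 0, 0], [0, 0, 0]], [0, [0, 0, -0.003], [0, 0, 0]], [0, [0, 0, -0.005], [0, 0, 0]], [0, [0, 0, -0.008], [0, 0, 0]], [0, [0, 0, -0.01], [0, 0, 0]], [0, [0, 0, -0.02], [0, 0, 0]], [0, [0, 0, -0.025], [0, 0, 0]], [0, [0, 0, -0.025], [0, 0, 0]], [0, [0, 0, -0.025], [0, 0, 0]]], grip_force=45)

```text
time: 8.02
eef_pos: [0.5364, -0.0194, 0.1794]
tcp_rot: [0.998, -0.07, 0.001, 0.001]
contact_force: [0.3, 0.3, -0.4]
opening: 0.061
finger_force: 48.0
```

```bash
python3 - <<'E'
from fk import *
s=get_state();x,o=final(0);h=x.copy();h[2]=.25;print(s['eef_pos'],s['opening'])
plan(h,o,20)
p=proj('scene',np.array(s['eef_pos']));u,v=map(int,p);save('scene','s3.png',(u-30,v-30,u+30,v+30),9)
E
```

```text
[ 0.53639561 -0.01937326  0.17938607] 0.06076447148555612
[[-0.0015, -0.0178, -0.0036], [-0.0784, 0.0003, -0.0004]]
[[-0.0015, -0.0175, -0.005], [-0.0784, 0.0003, -0.0004]]
[[-0.0015, -0.017, -0.0063], [-0.0784, 0.0003, -0.0004]]
[[-0.0015, -0.0165, -0.0076], [-0.0784, 0.0003, -0.0004]]
[[-0.0015, -0.0158, -0.0089], [-0.0784, 0.0003, -0.0004]]
[[-0.0015, -0.0151, -0.0101], [-0.0784, 0.0003, -0.0004]]
[[-0.0015, -0.0142, -0.0113], [-0.0784, 0.0003, -0.0004]]
[[-0.0015, -0.0133, -0.0123], [-0.0784, 0.0003, -0.0004]]
[[-0.0014, -0.0123, -0.0133], [-0.0784, 0.0003, -0.0004]]
[[-0.0014, -0.0112, -0.0143], [-0.0784, 0.0003, -0.0004]]
[[-0.0014, -0.0101, -0.0151], [-0.0784, 0.0003, -0.0004]]
[[-0.0014, -0.0089, -0.0159], [-0.0784, 0.0003, -0.0004]]
[[-0.0014, -0.0076, -0.0165], [-0.0784, 0.0003, -0.0004]]
[[-0.0014, -0.0063, -0.017], [-0.0784, 0.0003, -0.0004]]
[[-0.0014, -0.0049, -0.0175], [-0.0784, 0.0003, -0.0004]]
[[-0.0014, -0.0035, -0.0178], [-0.0784, 0.0003, -0.0004]]
[[-0.0014, -0.0021, -0.018], [-0.0784, 0.0003, -0.0004]]
[[-0.0014, -0.0007, -0.0182], [-0.0784, 0.0003, -0.0004]]
[[-0.0014, 0.0007, -0.0182], [-0.0784, 0.0003, -0.0004]]
[[-0.0014, 0.0021, -0.018], [-0.0784, 0.0003, -0.0004]]
```

View pics/s3.png

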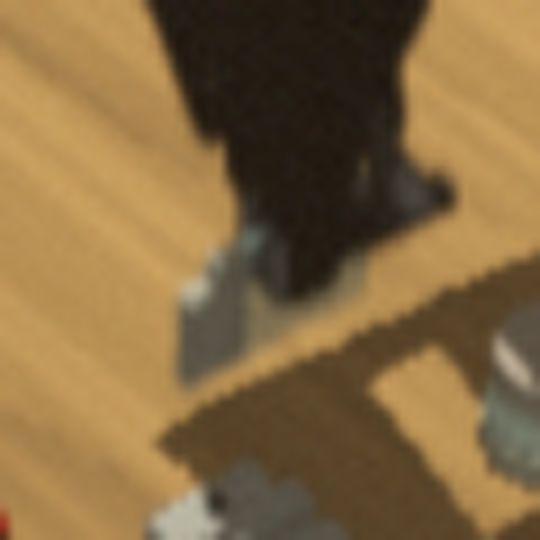

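The plate is lifted. The frosted grey part with the notch, around crop (210,310), is at the far end and the clear part is at the near end, with no white label on the left face. That matches plate_b. Now I'll carry it across while rolling.

>>> move_arm(moves=[[0, [-0.0015, -0.018, -0.0035], [-0.0785, 0, 0]], [0, [-0.0015, -0.0175, -0.005], [-0.0785, 0, 0]], [0, [-0.0015, -0.017, -0.0065], [-0.0785, 0, 0]], [0, [-0.0015, -0.0165, -0.0075], [-0.0785, 0, 0]], [0, [-0.0015, -0.016, -0.009], [-0.0785, 0, 0]], [0, [-0.0015, -0.015, -0.01], [-0.0785, 0, 0]], [0, [-0.0015, -0.014, -0.0115], [-0.0785, 0, 0]], [0, [-0.0015, -0.0135, -0.0125], [-0.0785, 0, 0]], [0, [-0.0015, -0.0125, -0.0135], [-0.0785, 0, 0]], [0, [-0.0015, -0.011, -0.0145], [-0.0785, 0, 0]]])

```text
time: 8.9
eef_pos: [0.5471, 0.1615, 0.2151]
tcp_rot: [0.921, -0.065, -0.025, 0.383]
contact_force: [0.6, -0.1, -1.1]
opening: 0.058
finger_force: 48.0
```

>>> move_arm(moves=[[0, [-0.0015, -0.01, -0.015], [-0.0785, 0, 0]], [0, [-0.0015, -0.009, -0.016], [-0.0785, 0, 0]], [0, [-0.0015, -0.0075, -0.0165], [-0.0785, 0, 0]], [0, [-0.0015, -0.0065, -0.017], [-0.0785, 0, 0]], [0, [-0.0015, -0.005, -0.0175], [-0.0785, 0, 0]], [0, [-0.0015, -0.0035, -0.018], [-0.0785, 0, 0]], [0, [-0.0015, -0.002, -0.018], [-0.0785, 0, 0]], [0, [-0.0015, -0.0005, -0.018], [-0.0785, 0, 0]], [0, [-0.0015, 0.0005, -0.018], [-0.0785, 0, 0]], [0, [-0.0015, 0.002, -0.018], [-0.0785, 0, 0]]])

```text
time: 9.73
eef_pos: [0.5566, 0.34, 0.2498]
tcp_rot: [0.705, -0.05, -0.048, 0.706]
contact_force: [0.8, 0.3, -0.3]
opening: 0.061
finger_force: 48.1
```

```bash
python3 - <<'E'
from fk import *
x,o=final(0);s=get_state();print(s['eef_pos'],s['qpos'],s['finger_force'])
plan(x,o,10)
E
```

```text
[0.55664174 0.34001214 0.24980427] [ 0.6603306   0.84218817  1.21527353 -1.12453581  2.25833495  2.22182947] 48.080735206604004
[[-0.0001, -0.012, 0.0002], [0.0002, 0.0009, -0.0003]]
[[-0.0001, -0.012, 0.0002], [0.0002, 0.0009, -0.0003]]
[[-0.0001, -0.012, 0.0002], [0.0002, 0.0009, -0.0003]]
[[-0.0001, -0.012, 0.0002], [0.0002, 0.0009, -0.0003]]
[[-0.0001, -0.012, 0.0002], [0.0002, 0.0009, -0.0003]]
[[-0.0001, -0.012, 0.0002], [0.0002, 0.0009, -0.0003]]
[[-0.0001, -0.012, 0.0002], [0.0002, 0.0009, -0.0003]]
[[-0.0001, -0.012, 0.0003], [0.0002, 0.0009, -0.0003]]
[[-0.0001, -0.012, 0.0003], [0.0002, 0.0009, -0.0003]]
[[-0.0001, -0.012, 0.0003], [0.0002, 0.0009, -0.0003]]
```

>>> move_arm(moves=[[0, [0, -0.015, 0.0003], [0, 0.001, 0]], [0, [0, -0.016, 0.0003], [0, 0.001, 0]], [0, [0, -0.017, 0.0003], [0, 0.001, 0]], [0, [0, -0.017, 0.0003], [0, 0.001, 0]], [0, [0, -0.017, 0.0003], [0, 0.001, 0]], [0, [0, -0.017, 0.0003], [0, 0.001, 0]], [0, [0, -0.014, 0.0003], [0, 0.001, 0]], [0, [0, -0.01, 0.0003], [0, 0.001, 0]], [0, [0, -0.005, 0], [0, 0, 0]], [0, [0, 0, 0], [0, 0, 0]]])

```text
time: 10.57
eef_pos: [0.5554, 0.3365, 0.1187]
tcp_rot: [0.705, -0.046, -0.047, 0.706]
contact_force: [-0.5, -0.2, -1.3]
opening: 0.062
finger_force: 48.1
```

```bash
python3 - <<'E'
from fk import *
s=get_state();print(s['eef_pos'],s['dq'].round(3) if hasattr(s['dq'],'round') else s['dq'],s['finger_force'])
u,v=map(int,proj('scene',np.array(s['eef_pos'])));save('scene','s4.png',(u-50,v-45,u+50,v+45),6)
u,v=map(int,proj('top',np.array(s['eef_pos'])));b=save('top','t4.png',(u-35,v-45,u+35,v+45),6)
A=cv2.imread('pics/s4.png');B=cv2.imread('pics/t4.png');cv2.imwrite('pics/m4.png',cv2.resize(np.hstack([A,B]),None,fx=.78,fy=.78))
E
```

```text
[0.55537293 0.33645786 0.11872056] [ 0.002 -0.028 -0.016 -0.013  0.015 -0.009] 48.08859407901764
```

View pics/m4.png

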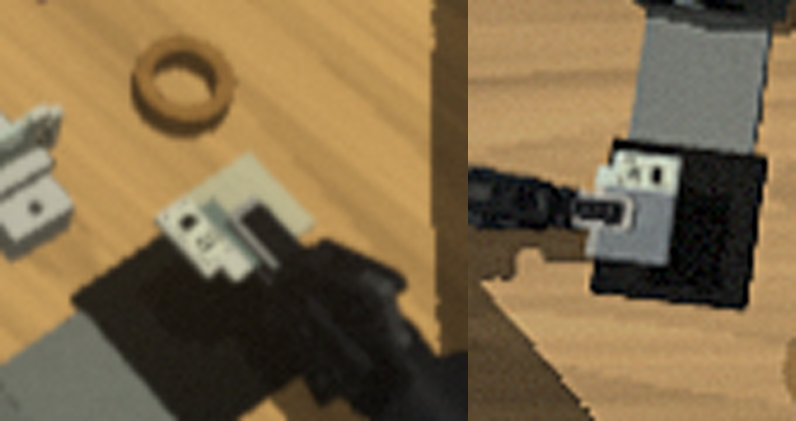

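The plate is level above the pad at about z = 0.119. Its label is up, its frosted notched end points at the head, and its centre is within about 6 mm of the pad's centre. I'll let it settle and hand in.

>>> move_arm(moves=[[0, [0, 0, 0], [0, 0, 0]], [0, [0, 0, 0], [0, 0, 0]], [0, [0, 0, 0], [0, 0, 0]], [0, [0, 0, 0], [0, 0, 0]], [0, [0, 0, 0], [0, 0, 0]], [0, [0, 0, 0], [0, 0, 0]], [0, [0, 0, 0], [0, 0, 0]], [0, [0, 0, 0], [0, 0, 0]], [0, [0, 0, 0], [0, 0, 0]], [0, [0, 0, 0], [0, 0, 0]]])

```text
time: 11.5
eef_pos: [0.5557, 0.3368, 0.1204]
tcp_rot: [0.706, -0.046, -0.046, 0.705]
contact_force: [-0.5, 0.1, -1.0]
opening: 0.061
finger_force: 48.1
```

```bash
python3 -c "
from h import *
print(sign_off())"
```

```text
the job is handed in; nothing more can be done
None
```

The jar's plate (plate_b) was handed in held still at about z = 0.12 m over the reader pad, label up and frosted end towards the head; sign-off gave no verdict, and I did not re-measure the other objects afterwards.

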